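# Set out the object-to-picture matching set

## Robot

A 6-joint arm with a two-finger parallel gripper is mounted at the origin on the work surface. World frame = base frame: x ahead of the robot, y to its left, z up, the work surface at z = 0. Lengths are in mm, angles in rad, forces in N, time in s.
With the tool pointing down it reaches from about 275 to 750 mm from the base axis. Payload 10.2 kg.
Tool frame: the origin (TCP) lies between the finger pads; the fingertips stand 17 mm ahead of it and the grasp point (between the pads) lies 2 mm behind it; z points along the fingers, y is the line along which they close (so a half turn about z gives the same grasp; the last joint's range is limited). The gripper opens to 85 mm and grips with 20 to 120 N. Pads are 22 mm wide; open, the fingers measure 114 mm over their backs; the gripper's body (76 mm by 85 mm) begins 54 mm behind the grasp point. The pads swing forward as they close: fully open they stand 13 mm farther back than shut.
Start: joints at [1.07, 0.313, 1.498, -0, 1.331, -0.223], TCP at [143.989, 504.875, 248.294] pointing down, gripper open.
Joint ranges: [-2.94, 2.94], [-0.97, 2.17], [0.19, 2.56], [-1.23, 4.37], [0.02, 3.11], [-2.88, 2.88]. Speed limits (rad/s): [2.39, 2.39, 3.01, 3.14, 3.14, 3.14].

## Interface

Orientations are given as a unit quaternion [w, x, y, z].
In Python, from rig import * gives the robot as it stands.
- The arm moves only by the tool step_arm, never from a script. Its argument "commands" is text: rows parted by semicolons, each of 7 numbers parted by spaces: the opening, from 0 (shut) to 1 (fully open), then the shift along the tool's x, y, z in cm, then the turn, a rotation vector about the tool's x, y, z in rad. In form: hand x y z rx ry rz; .... A call has 1 to 20 rows; each row is the pose to reach, as a shift and turn from the pose commanded when the call began, along the tool's axes at that moment; what a row does not reach only later rows make up. A row lasts 1/12 s, in which the tool goes at most 41.7 mm and 7.16 degrees, less where a joint would pass 70% of its speed; a pose out of reach is approached as far as the arm can. A call with a gripper value outside its range is refused whole. The fingers move at their own pace and stop on an object; "newtons" is the grip in N (left out, the last holds). Time passes only in rows, so rows that repeat a pose let the fingers close. It gives the time, the measured TCP pose, the force, the opening and the grip force at its end, in the units of the state.
- sense(): the state, without advancing time (a new reading comes with each control period).
- capture(name): name is "scene" or "top" or "wrist"; returns the picture (400x640x3 uint8, red, green, blue); there is no depth.
- camera_model(name): a dict with "mtx" (3x3 intrinsics, pixels), "k1" (the pictures are not rectified: a ray, as slopes to the right and down, at radius r is drawn at 1 + k1 r^2 times it, then the intrinsics apply), "eye" and "rotation" of the camera in the world. Camera axes: x right, y down, z forward; pixel columns grow to the right and rows downward; lengths in mm; the calibration is good to about 2 mm. A picture is of the moment at which its call begins: read the wrist's pose just before it. camera_model takes no time and is no camera call; for the wrist camera it gives the pose at the moment of the call.
- finish_job(): hands the job in; it is judged then, once.
Trained networks look in the newest picture that a camera, given by its name, has taken for a name from the list of things; names that differ only in an ending like _2 or _b are one class to them, and where a whole thing is asked for, a point or a joint stands for the part that bears it (a point fixed in the world has none). Each returns a list of dicts, best first, with "score" (0 to 1); they miss things now and then, are a little off and sometimes report something else, mostly with a low value. They report only what shows in the picture. A call takes as long as a camera call. They do not tell look-alikes from the thing itself.
- search_frame(camera, label): "rect" ([centre column, centre row, width, height] in pixels, round what is visible of it).
- trace(camera, label): "mask" (400x640 bool, what is visible of it) and "rect" ([centre column, centre row, width, height] in pixels, round what is visible of it).
- spot_point(camera, label): "xy" ([column, row] in pixels: a listed point, or the origin of a listed thing).
The state is a dict: "time_s": time; "joints": joint angles; "dq": joint speeds; "tau": joint torques, N m; "eef_pos": TCP position; "ee_rot": TCP orientation; "force": force on the tool from outside, world axes, zero at the start; "wrist_torque": the same for the moment, N m; "grip_width": opening from 0.0 (shut) to 1.0 (fully open); "grip_force": force on a finger pad.
Only numpy, scipy, OpenCV 4.12 (cv2) and the standard library are available. Lean on these libraries where they do the work, as an engineer would, in place of code of your own. Each camera call takes 0.05 s, during which the arm holds its last target. There are 200 camera calls.

## Task

Set up the object-to-picture matching exercise: put the mug, the padlock, the toy car and the little board book each in the middle of the card that shows its picture, the book having first to be drawn up out of the narrow slot of the desk rack by its top edge. The mug and the book are to stand upright, the car on its wheels, and the padlock to lie flat the way it does now; leave the roll of tape, which has no card, where it is.

Things in the scene. Friction and masses are not known exactly. Their poses are not given: they have to be found in the camera images.
- mug: small white ceramic mug standing upright, 60 mm across the rim, 62 mm high, wall 4 mm, handle on its +y side; origin at the centre of its underside, z up. It can be gripped across its outside along its own x (clear of the handle), or by its wall
- padlock: padlock lying flat, 64 mm long along its x, 20 mm thick: brass block 36 mm (x) by 44 mm (y) by 20 mm (z) with its centre at x = -14 mm, and a steel shackle (bar 8 mm thick, 34 mm wide) reaching to x = +32 mm; origin under the middle of the whole length, at the underside, z up
- car: plain wooden toy car with black wheels that do not turn, standing on them: 76 mm long (x), body 34 mm wide (y) from 6 to 22 mm high, cabin 30 mm wide up to 37 mm high, wheels 18 mm across, 36 mm over the outsides, centred at x = -24 and +24 mm; origin at its centre on the ground, z up
- book: little board book, 90 mm long (x), 20 mm thick (y), 66 mm high (z), blue cover and white page edges, standing upright on its long edge in the slot of the rack, the top 35 mm sticking out of it; origin at the centre of its underside, z up
- rack: fixed brown wooden desk rack, 110 mm long (x), 48 mm wide (y): two walls 12 mm thick and 36 mm high with a slot 24 mm wide between them along its x, slot floor 5 mm above the table; origin at the centre of its underside. The book stands in the slot and leaves 2 mm free either side
- tape: roll of pale sticky tape lying flat, 56 mm across, hole 36 mm, 19 mm high; not part of the job, to be left where it is; origin at the centre of its underside
- card_mug: fixed white picture card, 104 x 104 mm and 4 mm thick, lying flat on the table, with a black silhouette on it showing a mug seen from the side, with a saucer line under it; origin at the centre of its underside, z up, its top face at z = 4 mm; x and y along its edges. Its place in the row of four cards changes
- card_padlock: fixed white picture card, 104 x 104 mm and 4 mm thick, lying flat on the table, with a black silhouette on it showing a padlock; origin at the centre of its underside, z up, its top face at z = 4 mm; x and y along its edges. Its place in the row of four cards changes
- card_car: fixed white picture card, 104 x 104 mm and 4 mm thick, lying flat on the table, with a black silhouette on it showing a car seen from the side; origin at the centre of its underside, z up, its top face at z = 4 mm; x and y along its edges. Its place in the row of four cards changes
- card_book: fixed white picture card, 104 x 104 mm and 4 mm thick, lying flat on the table, with a black silhouette on it showing an open book, with white lines on its pages; origin at the centre of its underside, z up, its top face at z = 4 mm; x and y along its edges. Its place in the row of four cards changes
Things that resemble listed ones, but are neither listed nor needed, are in the scene too. Leave any red look-alike of the card_book alone.

How it is judged:
By the outcome, as a careful person would: the job done as asked, in the order asked, and still so for the second after the job is handed in, with the robot touching nothing.
It also fails if it takes over 120 s, if anything falls off the work surface, if the arm or the gripper's body presses on something with over 40 N, if the wrist force passes 120 N, or if a joint passes its speed limit or range.

## Working session

There is one attempt and no reset: what is moved stays moved. The work goes in short steps, Python scripts to look and compute and a tool call to move; the robot and the scene stay as the last step left them, time stands still between calls to the robot, and variables do not carry over. Pictures are saved under pics/ and viewed, at most 14 in all, crops included, and the job is handed in when it is done.

Besides the shell and the picture viewer there is one more tool, called as name(argument=value, ...) on one line, values as JSON. step_arm: Moves the arm, as the interface text tells. Its arguments: {"type":"object","properties":{"commands":{"type":"string"},"newtons":{"type":"number"}},"required":["commands"]}

```bash
ls; mkdir -p pics; cat > h.py <<'E'
from rig import *
import numpy as np, cv2
from scipy.spatial.transform import Rotation as R
def snap(cam,name=None):
    m=camera_model(cam); im=capture(cam)
    if name: cv2.imwrite('pics/'+name+'.png',im[:,:,::-1])
    return im,m
def ray(m,uv):
    K=np.array(m['mtx']);k=m['k1']
    d=np.linalg.solve(K,[uv[0],uv[1],1.])[:2];p=d.copy()
    for _ in range(20): p=d/(1+k*(p@p))
    return np.array(m['eye']),np.array(m['rotation'])@np.array([*p,1.])
def onz(m,uv,z):
    e,d=ray(m,uv);return e+d*(z-e[2])/d[2]
def proj(m,P):
    c=np.array(m['rotation']).T@(np.array(P,float)-np.array(m['eye']));s=c[:2]/c[2]
    s=s*(1+m['k1']*(s@s));return (np.array(m['mtx'])@[*s,1])[:2]
def tri(ms,uvs):
    A=np.zeros((3,3));b=np.zeros(3);Q=[]
    for m,u in zip(ms,uvs):
        e,d=ray(m,u);d/=np.linalg.norm(d);P=np.eye(3)-np.outer(d,d);A+=P;b+=P@e;Q.append((P,e))
    x=np.linalg.solve(A,b);return x,[np.linalg.norm(P@(x-e)) for P,e in Q]
def tool(target,yaw=None):
    """shift in cm in tool axes to world target (mm)"""
    s=sense();r=R.from_quat(np.roll(s['ee_rot'],-1))
    return r.inv().apply(np.array(target)-s['eef_pos'])/10
E
python3 - <<'E'
from h import *
ms={}
for c in ['scene','top','wrist']:
    im,ms[c]=snap(c,c+'0')
    print(c,np.round(ms[c]['eye']),np.round(ms[c]['mtx'],0).tolist(),ms[c]['k1'],np.round(ms[c]['rotation'],2).tolist())
s=sense();print(s)
for l in ['mug','padlock','car','book','rack','tape','card_mug','card_padlock','card_car','card_book']:
    for c in ['scene','top']:
        for d in search_frame(c,l)[:3]:
            print(l,c,round(d['score'],2),np.round(d['rect']),np.round(onz(ms[c],d['rect'][:2],4 if 'card' in l else 20)))
E
```

```text
pics
scene [1271.  297.  564.] [[388.0, 0.0, 318.0], [0.0, 388.0, 198.0], [0.0, 0.0, 1.0]] -0.06590086371608678 [-0.28, 0.49, 0.72, -0.4]
top [ 362.   16. 1254.] [[512.0, 0.0, 316.0], [0.0, 512.0, 196.0], [0.0, 0.0, 1.0]] 0.04643642276144761 [0.02, -0.7, 0.71, -0.04]
wrist [ 65. 528. 374.] [[355.0, 0.0, 319.0], [0.0, 355.0, 192.0], [0.0, 0.0, 1.0]] -0.07729222385817676 [0.13, 0.79, 0.59, 0.1]
{'time_s': 0.15, 'joints': array([ 1.06957939e+00,  3.13311821e-01,  1.49823495e+00,  1.12974612e-05,
        1.33098801e+00, -2.23406213e-01]), 'dq': array([ 0.00064543, -0.0013584 , -0.00255554, -0.00019365, -0.00031895,
       -0.00083056]), 'tau': array([ 1.91316001e-03, -4.12369823e+01, -2.59791917e+01, -1.79011627e-04,
        3.28661976e-03, -1.78816492e-05]), 'eef_pos': array([143.912577  , 504.71838592, 247.88186662]), 'ee_rot': array([-1.72091819e-04,  1.38460421e-01,  9.90367856e-01, -4.38535781e-04]), 'force': array([ 0.15116632, -0.66349202, -0.5531806 ]), 'wrist_torque': array([-0.02998654, -0.04979908, -0.00077874]), 'grip_force': 0.0, 'grip_width': 1.0004953672835128}Traceback (most recent call last):
  File "<stdin>", line 10, in <module>
  File "h.py", line 14, in onz
    e,d=ray(m,uv);return e+d*(z-e[2])/d[2]
        ~~~^^^^^^
  File "h.py", line 12, in ray
    return np.array(m['eye']),np.array(m['rotation'])@np.array([*p,1.])
                              ~~~~~~~~~~~~~~~~~~~~~~~^~~~~~~~~~~~~~~~~~
ValueError: matmul: Input operand 1 has a mismatch in its core dimension 0, with gufunc signature (n?,k),(k,m?)->(n?,m?) (size 3 is different from 4)
```

```bash
python3 - <<'E'
t=open('h.py').read()
t=t.replace("m=camera_model(cam);","m=cm(cam);").replace("def snap","def cm(c):\n    m=dict(camera_model(c));m['rotation']=R.from_quat(np.roll(m['rotation'],-1)).as_matrix();return m\ndef snap",1)
open('h.py','w').write(t)
E
python3 - <<'E'
from h import *
ms={c:cm(c) for c in ['scene','top']}
for c in ms: print(c,ms[c]['rotation'][:,2])
for l in ['mug','padlock','car','book','rack','tape','card_mug','card_padlock','card_car','card_book']:
    for c in ['scene','top']:
        for d in search_frame(c,l)[:3]:
            print(l,c,round(d['score'],2),np.round(d['rect']),np.round(onz(ms[c],d['rect'][:2],4 if 'card' in l else 20)))
E
```

```text
scene [-0.79615496 -0.30043065 -0.52524157]
top [ 0.09234943 -0.02726847 -0.99535321]
mug scene 0.58 [319. 197.  36.  32.] [440. -14.  20.]
padlock scene 0.82 [457. 228.  23.  20.] [450. 347.  20.]
padlock top 0.87 [168. 217.  17.  26.] [435. 335.  20.]
car scene 0.72 [268. 185.  26.  19.] [ 434. -169.   20.]
car scene 0.17 [261. 238.  62.  34.] [659. -70.  20.]
car top 0.64 [168. 216.  19.  31.] [437. 336.  20.]
book scene 0.72 [213. 166.  34.  29.] [ 393. -382.   20.]
book top 0.92 [458. 210.  30.  41.] [ 438. -363.   20.]
rack scene 0.67 [219. 177.  36.  20.] [ 448. -321.   20.]
rack top 0.58 [449. 215.  36.  44.] [ 425. -340.   20.]
tape scene 0.84 [387. 213.  19.  13.] [450. 175.  20.]
tape scene 0.61 [324. 255.  62.  46.] [660.  82.  20.]
tape top 0.64 [238. 216.  22.  24.] [434. 169.  20.]
card_mug scene 0.58 [405. 279.  56.  34.] [652. 259.   4.]
card_mug top 0.85 [202. 130.  51.  49.] [648. 258.   4.]
card_padlock scene 0.88 [325. 255.  62.  45.] [641.  77.   4.]
card_padlock top 0.86 [278. 133.  48.  45.] [637.  71.   4.]
card_car scene 0.85 [203. 229.  50.  29.] [ 660. -230.    4.]
card_car top 0.74 [403. 126.  49.  47.] [ 651. -240.    4.]
card_book scene 0.88 [263. 240.  56.  33.] [645. -74.   4.]
card_book top 0.93 [340. 134.  52.  46.] [632. -83.   4.]
card_book top 0.73 [225. 273.  46.  50.] [298. 203.   4.]
```

View pics/top0.png

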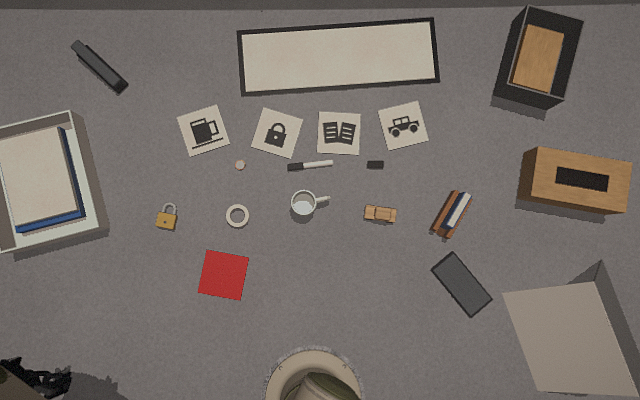

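View pics/scene0.png

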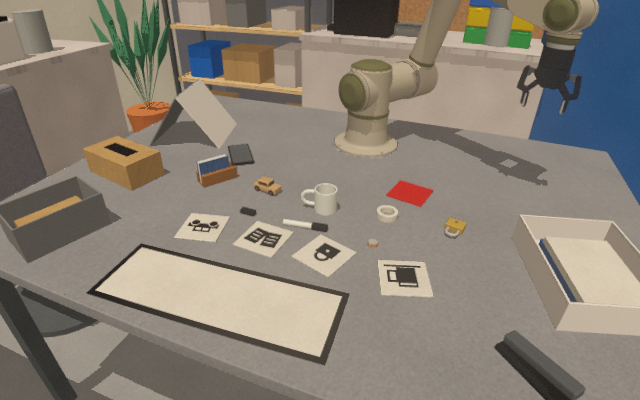

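```bash
python3 - <<'E'
from h import *
capture('top');capture('scene')
ms={c:cm(c) for c in ['scene','top']}
for l,z in dict(mug=31,padlock=10,car=18,book=50,card_mug=4,card_padlock=4,card_car=4,card_book=4).items():
    pts={}
    for c in ms:
        r=trace(c,l)
        if not r: print(l,c,'none');continue
        r=r[0];m=r['mask'];cs,_=cv2.findContours(m.astype(np.uint8),cv2.RETR_EXTERNAL,cv2.CHAIN_APPROX_NONE)
        k=max(cs,key=cv2.contourArea)[:,0,:]
        w=np.array([onz(ms[c],p,z)[:2] for p in k]).astype(np.float32)
        q=cv2.minAreaRect(w)
        pts[c]=np.mean(np.argwhere(m)[:,::-1],0)
        print(l,c,round(r['score'],2),np.round(q[0],1),np.round(q[1],1),round(q[2],1))
    if len(pts)==2:
        x,e=tri([ms[c] for c in pts],list(pts.values()));print('   tri',np.round(x,1),np.round(e,1))
m=cm('wrist');print('wrist fwd',m['rotation'],m['eye'])
E
```

```text
mug scene 0.73 [459.5  -6.4] [155.   90.6] 18.7
mug top 0.69 [470.3   1.5] [63.8 90.4] 36.3
   tri [463.1   5.8  33.3] [0.4 0.4]
padlock scene 0.8 [433.6 339.4] [48.2 79.6] 77.2
padlock top 0.68 [437.2 339. ] [63. 45.] 0.3
   tri [432.8 339.6   9.8] [0.3 0.3]
car scene 0.76 [ 429.5 -172.1] [91.  81.8] 82.5
car top 0.89 [ 432.2 -172.2] [76.  36.1] 80.7
   tri [ 432.6 -173.2   18. ] [0.7 0.7]
book scene 0.76 [ 430.1 -349.8] [ 98.5 117.8] 56.3
book top 0.6 [ 433.7 -347.8] [ 31.7 102.4] 57.8
   tri [ 433.9 -347.8   51.2] [0.3 0.3]
card_mug scene 0.97 [648.3 255.2] [107.7 103.2] 18.5
card_mug top 0.64 [646.7 255.2] [104.  104.2] 17.8
   tri [ 6.476e+02  2.556e+02 -1.000e-01] [0.2 0.2]
card_padlock scene 0.36 [ 652.1 -238.1] [109.1 106. ] 12.8
card_padlock top 0.67 [638.7  75.5] [105.1 105.5] 71.4
   tri [696.9 -30.9 100.6] [128.4 128.4]
card_car scene 0.67 [ 652.7 -238.2] [108.6 106.9] 13.2
card_car top none
card_book scene 0.92 [636.5 -80.2] [108. 108.] 86.0
card_book top 0.79 [635.7 -78.1] [103.5 103.9] 85.4
   tri [636.2 -79.4   1. ] [0.8 0.8]
wrist fwd [[ 0.27339395  0.9102664   0.31091933]
 [ 0.96190046 -0.25932276 -0.08659794]
 [ 0.00180127  0.3227488  -0.94648295]] [ 64.62459459 528.01838245 374.43537289]
```

View pics/wrist0.png

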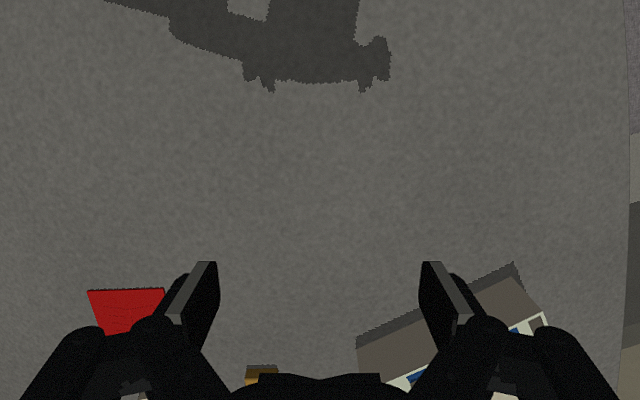

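step_arm(commands="1 -44.6 -39.3 0 0 0 1.06;1 -44.6 -39.3 0 0 0 1.06;1 -44.6 -39.3 0 0 0 1.06;1 -44.6 -39.3 0 0 0 1.06;1 -44.6 -39.3 0 0 0 1.06;1 -44.6 -39.3 0 0 0 1.06;1 -44.6 -39.3 0 0 0 1.06;1 -44.6 -39.3 0 0 0 1.06;1 -44.6 -39.3 0 0 0 1.06;1 -44.6 -39.3 0 0 0 1.06;1 -44.6 -39.3 0 0 0 1.06;1 -44.6 -39.3 0 0 0 1.06;1 -44.6 -39.3 0 0 0 1.06;1 -44.6 -39.3 0 0 0 1.06;1 -44.6 -39.3 0 0 0 1.06;1 -44.6 -39.3 0 0 0 1.06;1 -44.6 -39.3 0 0 0 1.06;1 -44.6 -39.3 0 0 0 1.06")

```text
time_s: 3.6
eef_pos: [464.5, 5.8, 248.3]
ee_rot: [-0.0, 0.62, 0.785, 0.0]
force: [0.2, 0.7, 0.1]
grip_width: 1.0
grip_force: 0.0
```

```bash
cat >> h.py <<'E'
def tv(s=None):
    s=s or sense();r=R.from_quat(np.roll(s['ee_rot'],-1)).as_matrix()
    print('t',s['time_s'],'tcp',np.round(s['eef_pos'],1),'toolx',np.round(r[:,0],3),'yaw_y',round(np.degrees(np.arctan2(r[1,1],r[0,1])),1),'q',np.round(s['joints'],2),'F',np.round(s['force'],1),'w',round(s['grip_width'],3),'gf',round(s['grip_force'],1))
def contour(mask):
    cs,_=cv2.findContours(mask.astype(np.uint8),cv2.RETR_EXTERNAL,cv2.CHAIN_APPROX_NONE)
    return max(cs,key=cv2.contourArea)[:,0,:]
def rect(m,mask,z):
    w=np.array([onz(m,p,z)[:2] for p in contour(mask)]).astype(np.float32)
    return w,cv2.minAreaRect(w)
E
python3 - <<'E'
from h import *
tv();im,m=snap('wrist','w_mug')
r=trace('wrist','mug')
for d in r[:2]:
    print(d['score'],np.round(d['rect']));w,q=rect(m,d['mask'],62);print(q, cv2.minEnclosingCircle(w))
E
```

```text
t 3.6 tcp [464.5   5.8 248.3] toolx [-0.232  0.973  0.   ] yaw_y 13.4 q [-0.24  0.18  1.67  0.    1.29 -0.47] F [0.2 0.7 0.1] w 1.0 gf 0.0
0.88 [315. 167.  63. 104.]
((465.17889404296875, 9.046733856201172), (60.130863189697266, 86.17996978759766), 39.49317169189453) ((462.41815185546875, 4.841129302978516), 47.10953903198242)
```

View pics/w_mug.png

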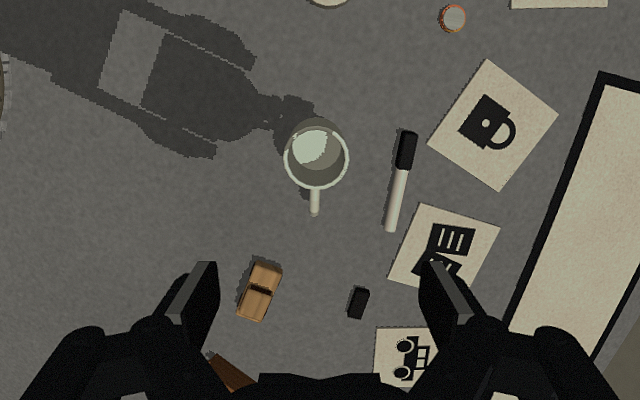

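```bash
python3 - <<'E'
from h import *
m=cm('wrist');print('rim c',onz(m,(316.5,158),62),onz(m,(284,158),62),onz(m,(349,158),62),onz(m,(316,188.5),62),'handle',onz(m,(315,213),50))
im=capture('wrist')
for l in ['card_padlock','card_book']:
    for d in trace('wrist',l)[:1]:
        w,q=rect(m,d['mask'],4);print(l,d['score'],np.round(q[0],1),np.round(q[1],1),q[2])
    for d in spot_point('wrist',l)[:1]:print(d['score'],onz(m,d['xy'],4))
for t in spot_point('wrist','mug')[:1]: print(t['xy'],onz(m,t['xy'],0))
E
```

```text
rim c [461.21408422  15.28584568  62.        ] [432.7138701   8.4768986  62.       ] [489.70495749  22.1348767   62.        ] [467.45574305 -12.95266037  62.        ] handle [473.19599578 -41.72880612  50.        ]
card_book 0.96 [635.7 -75.1] [105.5 105.7] 85.42302703857422
0.59 [632.91283769 -74.65674402   4.        ]
[316.5, 143.6] [460.64448881  16.3625918    0.        ]
```

step_arm(commands="1 1 -0.1 8 0 0 0;1 1 -0.1 8 0 0 0;1 1 -0.1 8 0 0 0;1 1 -0.1 8 0 0 0")

```text
time_s: 4.33
eef_pos: [461.5, 14.3, 168.2]
ee_rot: [-0.001, 0.62, 0.785, -0.001]
force: [0.3, 0.3, 0.1]
grip_width: 1.004
grip_force: 0.0
```

```bash
python3 - <<'E'
from h import *
tv();im,m=snap('wrist','w_mug2')
for d in trace('wrist','mug')[:1]:
    k=contour(d['mask']);print(d['rect']); 
    # widest row extents of rim
    for row in range(int(d['rect'][1]-d['rect'][3]/2),int(d['rect'][1]+d['rect'][3]/2),6):
        c=np.where(d['mask'][row])[0]
        if len(c):print(row,c.min(),c.max(),end=' | ')
print(proj(m,(461.2,15.3,62)))
E
```

```text
t 4.3333 tcp [461.5  14.3 168.2] toolx [-0.231  0.973  0.001] yaw_y 13.4 q [-0.22  0.26  1.79 -0.    1.09 -0.46] F [0.3 0.3 0.1] w 1.004 gf 0.0
[316.8, 202.2, 83.3, 124.8]
145 299 333 | 151 291 341 | 157 287 346 | 163 284 349 | 169 281 352 | 175 279 354 | 181 276 356 | 187 274 358 | 193 273 358 | 199 273 358 | 205 275 357 | 211 277 355 | 217 280 351 | 223 286 347 | 229 293 340 | 235 305 328 | 241 308 320 | 247 308 319 | 253 308 319 | 259 309 319 | [317.92166935 197.21138926]
```

View pics/w_mug2.png

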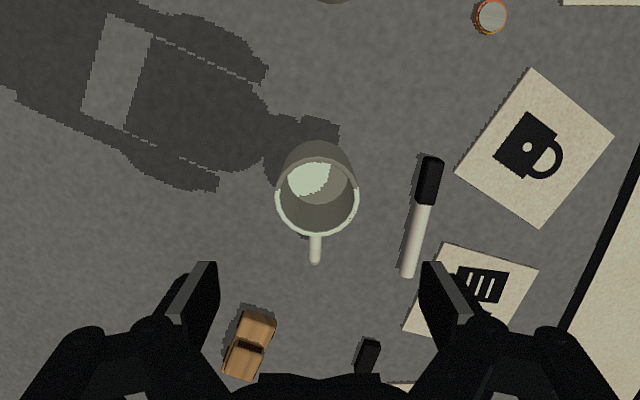

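step_arm(commands="1 0.1 0 13 0 0 0;1 0.1 0 13 0 0 0;1 0.1 0 13 0 0 0;1 0.1 0 13 0 0 0;1 0.1 0 13 0 0 0;0.5 0.1 0 13 0 0 0;0.5 0.1 0 13 0 0 0;0.5 0.1 0 13 0 0 0;0.5 0.1 0 13 0 0 0;0.5 0.1 0 13 0 0 0;0.5 0.1 0 13 0 0 0;0.5 0.1 0 13 0 0 0", newtons=40)

```text
time_s: 5.43
eef_pos: [463.2, 14.7, 41.1]
ee_rot: [0.002, 0.62, 0.785, 0.001]
force: [-2.9, 0.4, 10.3]
grip_width: 0.679
grip_force: 41.8
```

step_arm(commands="0.5 0 0 -4 0 0 0;0.5 0 0 -8 0 0 0;0.5 3 3.6 -10 0 0 0;0.5 5.4 6.6 -10 0 0 0;0.5 7.8 9.6 -10 0 0 0;0.5 10.2 12.6 -10 0 0 0;0.5 12.6 15.6 -10 0 0 0;0.5 15 18.6 -10 0 0 0;0.5 17.4 21.6 -10 0 0 0;0.5 19.1 23.7 -10 0 0 0;0.5 19.1 23.7 -10 0 0 0;0.5 19.1 23.7 -10 0 0 0;0.5 19.1 23.7 -10 0 0 0")

```text
time_s: 6.52
eef_pos: [647.9, 255.3, 139.5]
ee_rot: [0.0, 0.62, 0.784, 0.0]
force: [-0.2, -0.3, -2.3]
grip_width: 0.679
grip_force: 45.6
```

```bash
python3 - <<'E'
from h import *
tv();im,m=snap('wrist','w_mug3')
for l in ['card_padlock','card_mug']:
    for d in trace('wrist',l)[:1]:
        w,q=rect(m,d['mask'],4);print(l,d['score'],np.round(q[0],1),np.round(q[1],1),q[2])
E
```

```text
t 6.5167 tcp [647.9 255.3 139.5] toolx [-0.231  0.973 -0.   ] yaw_y 13.3 q [ 0.21  0.78  1.03 -0.    1.33 -0.03] F [-0.2 -0.3 -2.3] w 0.679 gf 45.6
card_padlock 0.66 [627.8  67.2] [35.7 56.9] 55.066444396972656
card_mug 0.63 [646.9 258.8] [104.6 105. ] 17.638586044311523
```

View pics/w_mug3.png

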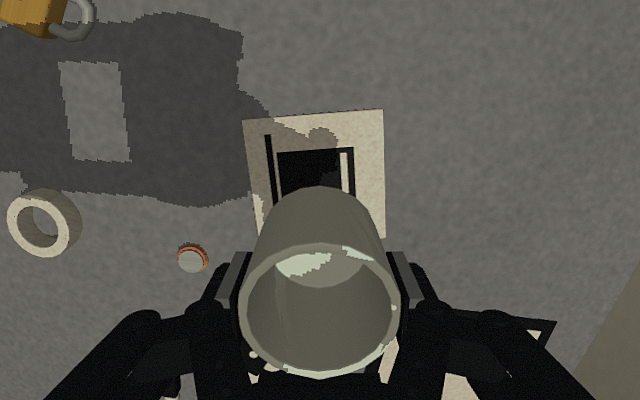

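step_arm(commands="0.5 0.1 0 4 0 0 0;0.5 0.1 0 7.5 0 0 0;0.5 0.1 0 9 0 0 0;0.5 0.1 0 9.3 0 0 0;0.5 0.1 0 9.4 0 0 0;0.5 0.1 0 9.4 0 0 0")

```text
time_s: 7.17
eef_pos: [647.9, 256.1, 44.7]
ee_rot: [0.0, 0.62, 0.784, 0.0]
force: [-0.3, 1.2, -1.5]
grip_width: 0.677
grip_force: 47.8
```

step_arm(commands="0.5 0 0 0.1 0 0 0;0.5 0 0 0.2 0 0 0;0.5 0 0 0.2 0 0 0")

```text
time_s: 7.42
eef_pos: [648.2, 256.5, 43.8]
ee_rot: [0.001, 0.62, 0.785, 0.0]
force: [-0.6, -1.3, 4.4]
grip_width: 0.678
grip_force: 48.2
```

step_arm(commands="1 0 0 0 0 0 0;1 0 0 0 0 0 0;1 0 0 0 0 0 0;1 0 0 0 0 0 0;1 0 0 -4 0 0 0;1 0 0 -8 0 0 0;1 1 -1 -12 0 0 0;1 13 -19 -19 0 0 -1.34;1 13 -19 -19 0 0 -1.34;1 13 -19 -19 0 0 -1.34;1 13 -19 -19 0 0 -1.34;1 13 -19 -19 0 0 -1.34;1 13 -19 -19 0 0 -1.34;1 13 -19 -19 0 0 -1.34;1 13 -19 -19 0 0 -1.34;1 13 -19 -19 0 0 -1.34;1 13 -19 -19 0 0 -1.34;1 13 -19 -19 0 0 -1.34;1 13 -19 -19 0 0 -1.34;1 13 -19 -19 0 0 -1.34")

```text
time_s: 9.08
eef_pos: [433.0, 339.3, 232.4]
ee_rot: [0.0, 0.0, 1.0, 0.0]
force: [-0.5, -0.7, 0.4]
grip_width: 1.001
grip_force: 0.0
```

```bash
python3 - <<'E'
from h import *
tv();im,m=snap('wrist','w_pad')
for d in trace('wrist','padlock')[:1]:
        w,q=rect(m,d['mask'],20);print(d['score'],np.round(q[0],1),np.round(q[1],1),q[2])
for d in spot_point('wrist','padlock')[:1]:print(d['score'],d['xy'],onz(m,d['xy'],0))
E
```

```text
t 9.0833 tcp [433.  339.3 232.4] toolx [-1.     0.001 -0.   ] yaw_y 90.0 q [ 0.45  0.38  1.45  0.    1.32 -1.12] F [-0.5 -0.7  0.4] w 1.001 gf 0.0
0.94 [436.7 341.6] [44.3 64. ] 78.28841400146484
0.61 [320.3, 163.2] [440.96493763 341.74158688   0.        ]
```

View pics/w_pad.png

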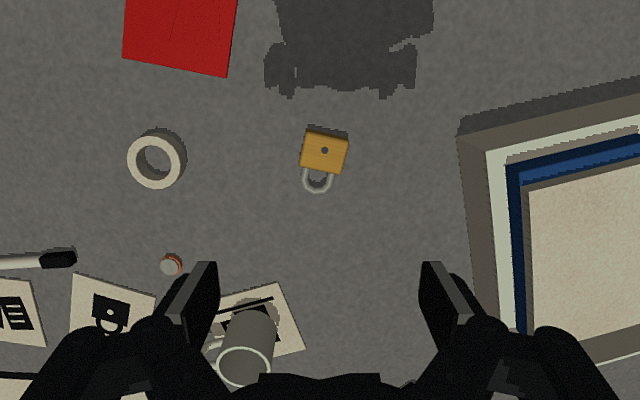

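step_arm(commands="1 1 0.5 11 0 0 0.204;1 1 0.5 11 0 0 0.204;1 1 0.5 11 0 0 0.204;1 1 0.5 11 0 0 0.204")

```text
time_s: 9.57
eef_pos: [420.2, 343.1, 117.2]
ee_rot: [-0.004, 0.101, 0.995, -0.003]
force: [-0.4, 0.3, -0.4]
grip_width: 0.999
grip_force: 0.0
```

```bash
python3 - <<'E'
from h import *
tv();im,m=snap('wrist','w_pad2')
for d in trace('wrist','padlock')[:1]:
        w,q=rect(m,d['mask'],20);print(d['score'],np.round(q[0],1),np.round(q[1],1),q[2],d['rect'])
        print('tri-check proj of (436.7,341.6,20):',proj(m,(436.7,341.6,20)),np.mean(contour(d['mask']),0))
        ra=R.from_euler('z',-11.7,degrees=True)
        b=im.astype(int);br=(b[...,0]-b[...,2]>60)&d['mask'];w,q=rect(m,br,20);print('brass',np.round(q[0],1),np.round(q[1],1),q[2])
        print('shift',tool((*q[0],19)))
E
```

```text
t 9.5667 tcp [420.2 343.1 117.2] toolx [-0.979  0.202  0.008] yaw_y 78.4 q [ 0.47  0.49  1.6   0.    1.06 -0.9 ] F [-0.4  0.3 -0.4] w 0.999 gf 0.0
0.59 [435.2 341.8] [43.8 63.9] 76.67118835449219 [322.4, 220.1, 70.6, 83.8]
tri-check proj of (436.7,341.6,20): [321.15676823 225.04159472] [321.14624506 215.86561265]
brass [425.7 344.6] [42.3 34.8] 76.97599792480469
shift [-0.22646969  0.07229678 10.39717261]
```

step_arm(commands="1 -0.1 0 4 0 0 0.02;1 -0.1 0 8 0 0 0.02;1 -0.1 0 10.2 0 0 0.02;1 -0.1 0 10.2 0 0 0.02;1 -0.1 0 10.2 0 0 0.02")

```text
time_s: 10.08
eef_pos: [425.3, 344.6, 22.2]
ee_rot: [0.001, 0.111, 0.994, 0.001]
force: [0.2, -0.7, 0.6]
grip_width: 1.004
grip_force: 0.0
```

step_arm(commands="0.2 0 0 0 0 0 0;0.2 0 0 0 0 0 0;0.2 0 0 0 0 0 0;0.2 0 0 0 0 0 0;0.2 0 0 0 0 0 0;0.2 0 0 0 0 0 0;0.2 0 0 0 0 0 0;0.2 0 0 0 0 0 0;0.2 0 0 0 0 0 0", newtons=50)

```text
time_s: 10.83
eef_pos: [424.7, 344.5, 22.1]
ee_rot: [0.001, 0.111, 0.994, 0.001]
force: [-2.3, -0.5, 9.9]
grip_width: 0.5
grip_force: 51.1
```

step_arm(commands="0.2 0 0 -4 0 0 0;0.2 0 0 -8 0 0 0;0.2 -3 -2.5 -12 0 0 0;0.2 -6 -5 -12 0 0 0;0.2 -9 -7.6 -12 0 0 0;0.2 -12 -10.1 -12 0 0 0;0.2 -15 -12.7 -12 0 0 0;0.2 -18 -15.2 -12 0 0 0;0.2 -21 -17.7 -12 0 0 0;0.2 -24 -20.2 -12 0 0 0;0.2 -25.5 -21.5 -12 0 0 0;0.2 -25.5 -21.5 -12 0 0 0;0.2 -25.5 -21.5 -12 0 0 0;0.2 -25.5 -21.5 -12 0 0 0")

```text
time_s: 12.0
eef_pos: [624.9, 78.8, 140.4]
ee_rot: [-0.0, 0.11, 0.994, 0.0]
force: [-0.2, 1.4, -1.6]
grip_width: 0.498
grip_force: 53.0
```

```bash
python3 - <<'E'
from h import *
tv();im,m=snap('wrist','w_pad3')
for l in ['card_padlock','padlock']:
  for d in trace('wrist',l)[:1]:
    w,q=rect(m,d['mask'],4 if l!='padlock' else 140);print(l,d['score'],np.round(q[0],1),np.round(q[1],1),q[2],d['rect'])
E
```

```text
t 12.0 tcp [624.9  78.8 140.4] toolx [-0.976  0.22   0.001] yaw_y 77.3 q [-0.06  0.64  1.29  0.    1.21 -1.41] F [-0.2  1.4 -1.6] w 0.498 gf 53.0
card_padlock 0.8 [637.3  77.6] [103.8 102.5] 71.70084381103516 [323.4, 190.6, 142.2, 125.6]
padlock 0.72 [631.6  78.2] [42.3 62.9] 77.27039337158203 [320.3, 291.0, 106.2, 124.4]
```

View pics/w_pad3.png

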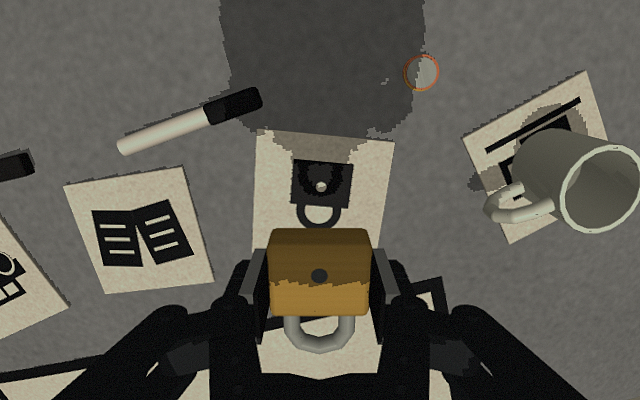

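```bash
python3 - <<'E'
from h import *
m=cm('wrist')
for p,z in [((319,353),128),((319,353),132),((319,316),138),((319,228),138),((319,280),138)]: print(p,z,onz(m,p,z))
E
```

```text
(319, 353) 128 [673.12876975  69.38329866 128.        ]
(319, 353) 132 [669.4164386   70.20254752 132.        ]
(319, 316) 138 [643.35969361  75.99990038 138.        ]
(319, 228) 138 [601.91187518  85.24221691 138.        ]
(319, 280) 138 [625.32539651  80.02126477 138.        ]
```

step_arm(commands="0.2 0 0.1 4 0 0 0;0.2 0 0.1 8 0 0 0;0.2 0 0.1 10.5 0 0 0;0.2 0 0.1 11.3 0 0 0;0.2 0 0.1 11.5 0 0 0;0.2 0 0.1 11.5 0 0 0;0.2 0 0.1 11.5 0 0 0")

```text
time_s: 12.73
eef_pos: [625.8, 79.8, 26.1]
ee_rot: [0.001, 0.11, 0.994, 0.0]
force: [-0.4, 0.2, -1.6]
grip_width: 0.5
grip_force: 53.7
```

step_arm(commands="0.2 0 0 0.1 0 0 0;0.2 0 0 0.2 0 0 0;0.2 0 0 0.2 0 0 0")

```text
time_s: 12.98
eef_pos: [626.0, 79.7, 25.7]
ee_rot: [0.001, 0.11, 0.994, 0.0]
force: [-6.8, 0.6, 15.2]
grip_width: 0.503
grip_force: 55.6
```

step_arm(commands="1 0 0 0 0 0 0;1 0 0 0 0 0 0;1 0 0 0 0 0 0;1 0 0 0 0 0 0;1 0 0 -4 0 0 0;1 0 0 -8 0 0 0;1 13.3 -28.9 -20 0 0 1.51;1 13.3 -28.9 -20 0 0 1.51;1 13.3 -28.9 -20 0 0 1.51;1 13.3 -28.9 -20 0 0 1.51;1 13.3 -28.9 -20 0 0 1.51;1 13.3 -28.9 -20 0 0 1.51;1 13.3 -28.9 -20 0 0 1.51;1 13.3 -28.9 -20 0 0 1.51;1 13.3 -28.9 -20 0 0 1.51;1 13.3 -28.9 -20 0 0 1.51;1 13.3 -28.9 -20 0 0 1.51;1 13.3 -28.9 -20 0 0 1.51;1 13.3 -28.9 -20 0 0 1.51;1 13.3 -28.9 -20 0 0 1.51")

```text
time_s: 14.65
eef_pos: [432.3, -173.5, 223.3]
ee_rot: [0.0, 0.761, 0.649, 0.0]
force: [-0.3, -0.4, -0.8]
grip_width: 0.999
grip_force: 0.0
```

```bash
python3 - <<'E'
from h import *
tv();im,m=snap('wrist','w_car')
for d in trace('wrist','car')[:1]:
    w,q=rect(m,d['mask'],18);print(d['score'],np.round(q[0],1),np.round(q[1],1),q[2],d['rect'])
for d in trace('wrist','card_car')[:1]:
    w,q=rect(m,d['mask'],4);print('card',d['score'],np.round(q[0],1),np.round(q[1],1),q[2],d['rect'])
for d in spot_point('wrist','car')[:1]:print(d['score'],d['xy'],onz(m,d['xy'],0))
E
```

```text
t 14.65 tcp [ 432.3 -173.5  223.3] toolx [ 0.157  0.988 -0.   ] yaw_y -9.1 q [-0.63  0.21  1.71  0.    1.23 -0.48] F [-0.3 -0.4 -0.8] w 0.999 gf 0.0
0.69 [ 432.7 -169.9] [76.6 37.4] 80.97920989990234 [318.7, 158.1, 37.8, 79.0]
card 0.68 [ 652.3 -235.8] [106.2 106.4] 13.216836929321289 [532.2, 183.7, 108.1, 120.2]
```

View pics/w_car.png

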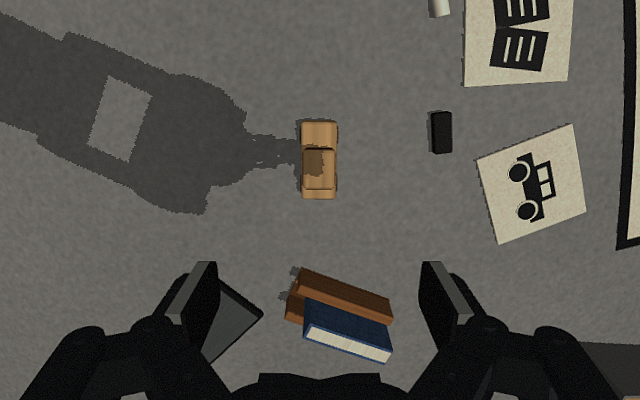

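step_arm(commands="1 0.2 0 4 0 0 0;1 0.2 0 8 0 0 0;1 0.2 0 11 0 0 0;1 0.2 0 11 0 0 0;1 0.2 0 11 0 0 0")

```text
time_s: 15.27
eef_pos: [432.5, -171.4, 113.3]
ee_rot: [-0.001, 0.761, 0.648, -0.0]
force: [0.0, -0.2, 0.6]
grip_width: 1.0
grip_force: 0.0
```

```bash
python3 - <<'E'
from h import *
tv();im,m=snap('wrist','w_car2')
for d in trace('wrist','car')[:1]:
    print(d['rect'])
    for z in (22,30,37):
      w,q=rect(m,d['mask'],z);print(z,d['score'],np.round(q[0],1),np.round(q[1],1),q[2])
E
```

```text
t 15.2667 tcp [ 432.5 -171.4  113.3] toolx [0.159 0.987 0.001] yaw_y -9.2 q [-0.63  0.35  1.84 -0.    0.95 -0.47] F [ 0.  -0.2  0.6] w 1.0 gf 0.0
[318.3, 200.1, 55.6, 109.1]
22 0.57 [ 432.8 -169.2] [77.3 35.6] 80.89261627197266
30 0.57 [ 433.3 -166.2] [74.5 34.3] 80.89262390136719
37 0.57 [ 433.7 -163.7] [72.  33.2] 80.89260864257812
```

step_arm(commands="1 0.1 0 4 0 0 0;1 0.1 0 8 0 0 0;1 0.1 0 9.2 0 0 0;1 0.1 0 9.2 0 0 0;0.1 0.1 0 9.2 0 0 0;0.1 0.1 0 9.2 0 0 0;0.1 0.1 0 9.2 0 0 0;0.1 0.1 0 9.2 0 0 0;0.1 0.1 0 9.2 0 0 0;0.1 0.1 0 9.2 0 0 0;0.1 0.1 0 9.2 0 0 0;0.1 0.1 0 9.2 0 0 0;0.1 0.1 0 9.2 0 0 0;0.1 0.1 0 9.2 0 0 0", newtons=40)

```text
time_s: 16.53
eef_pos: [433.6, -170.9, 22.6]
ee_rot: [0.001, 0.762, 0.648, 0.0]
force: [-0.5, 0.7, 9.5]
grip_width: 0.39
grip_force: 39.9
```

step_arm(commands="0.1 0 0 -4 0 0 0;0.1 0 0 -8 0 0 0;0.1 -0.5 4 -10 0 0 0;0.1 -1 8 -10 0 0 0;0.1 -1.6 12 -10 0 0 0;0.1 -2.2 16 -10 0 0 0;0.1 -2.8 20 -10 0 0 0;0.1 -3.3 22.6 -10 0 0 0;0.1 -3.3 22.6 -10 0 0 0;0.1 -3.3 22.6 -10 0 0 0;0.1 -3.3 22.6 -10 0 0 0")

```text
time_s: 17.45
eef_pos: [650.0, -239.0, 121.2]
ee_rot: [-0.0, 0.762, 0.648, -0.0]
force: [0.4, 1.1, -0.9]
grip_width: 0.387
grip_force: 41.0
```

```bash
python3 - <<'E'
from h import *
tv();im,m=snap('wrist','w_car3')
for d in trace('wrist','card_car')[:1]:
    w,q=rect(m,d['mask'],4);print('card',d['score'],np.round(q[0],1),np.round(q[1],1),q[2],d['rect'])
E
```

```text
t 17.45 tcp [ 650.  -239.   121.2] toolx [0.16  0.987 0.   ] yaw_y -9.2 q [-0.52  0.79  1.06 -0.    1.29 -0.36] F [ 0.4  1.1 -0.9] w 0.387 gf 41.0
card 0.69 [ 652.6 -236. ] [103.7 104.5] 13.206119537353516 [320.1, 169.3, 183.7, 155.0]
```

View pics/w_car3.png

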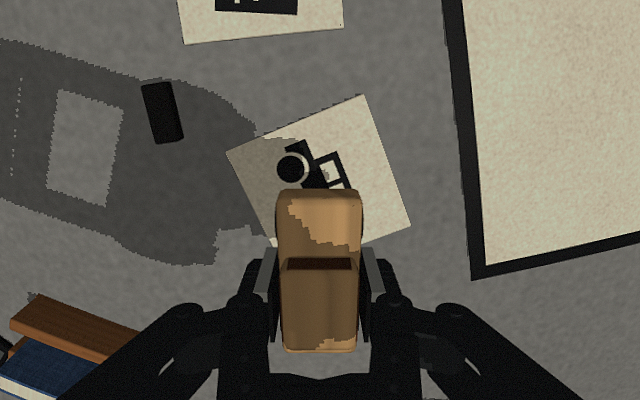

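step_arm(commands="0.1 0.1 0.2 4 0 0 0;0.1 0.1 0.2 8 0 0 0;0.1 0.1 0.2 9.2 0 0 0;0.1 0.1 0.2 9.5 0 0 0;0.1 0.1 0.2 9.6 0 0 0;0.1 0.1 0.2 9.6 0 0 0")

```text
time_s: 18.05
eef_pos: [652.6, -238.7, 26.3]
ee_rot: [0.0, 0.762, 0.648, 0.0]
force: [-0.0, 0.1, -1.3]
grip_width: 0.389
grip_force: 42.6
```

step_arm(commands="0.1 0 0 0.1 0 0 0;0.1 0 0 0.2 0 0 0;0.1 0 0 0.2 0 0 0")

```text
time_s: 18.3
eef_pos: [653.0, -238.9, 25.6]
ee_rot: [0.001, 0.762, 0.648, 0.0]
force: [-4.9, 2.1, 10.9]
grip_width: 0.391
grip_force: 43.8
```

step_arm(commands="1 0 0 0 0 0 0;1 0 0 0 0 0 0;1 0 0 0 0 0 0;1 0 0 0 0 0 0;1 0 0 -4 0 0 0;1 0 0 -8 0 0 0;1 -14.2 -19.9 -22 0 0 -1.17;1 -14.2 -19.9 -22 0 0 -1.17;1 -14.2 -19.9 -22 0 0 -1.17;1 -14.2 -19.9 -22 0 0 -1.17;1 -14.2 -19.9 -22 0 0 -1.17;1 -14.2 -19.9 -22 0 0 -1.17;1 -14.2 -19.9 -22 0 0 -1.17;1 -14.2 -19.9 -22 0 0 -1.17;1 -14.2 -19.9 -22 0 0 -1.17;1 -14.2 -19.9 -22 0 0 -1.17;1 -14.2 -19.9 -22 0 0 -1.17;1 -14.2 -19.9 -22 0 0 -1.17;1 -14.2 -19.9 -22 0 0 -1.17")

```text
time_s: 19.88
eef_pos: [433.6, -346.8, 243.2]
ee_rot: [-0.0, 0.278, 0.961, 0.0]
force: [0.3, -0.3, -0.1]
grip_width: 1.001
grip_force: 0.0
```

```bash
python3 - <<'E'
from h import *
tv();im,m=snap('wrist','w_book')
for l,zs in (('book',(71,)),('rack',(36,))):
  for d in trace('wrist',l)[:1]:
    for z in zs:
      w,q=rect(m,d['mask'],z);print(l,z,d['score'],np.round(q[0],1),np.round(q[1],1),q[2],d['rect'])
b=im.astype(int);wh=(b.min(2)>150)&(b.max(2)-b.min(2)<50)
r=search_frame('wrist','book')[0]['rect'];M=np.zeros(wh.shape,bool);x,y,w_,h_=np.array(r).astype(int)
M[y-h_//2:y+h_//2,x-w_//2:x+w_//2]=1
w,q=rect(m,wh&M,71);print('white top',q,contour(wh&M).min(0),contour(wh&M).max(0))
E
```

```text
t 19.8833 tcp [ 433.6 -346.8  243.2] toolx [-0.845  0.534  0.   ] yaw_y 57.7 q [-0.89  0.38  1.41  0.    1.35 -1.89] F [ 0.3 -0.3 -0.1] w 1.001 gf 0.0
book 71 0.74 [ 431.6 -344.3] [21.2 97. ] 58.38035583496094 [318.1, 166.2, 20.2, 110.7]
rack 36 0.55 [ 426.5 -340.6] [ 47.7 111.3] 57.872745513916016 [318.8, 152.8, 50.1, 117.7]
white top ((445.668212890625, -351.8819885253906), (12.378442764282227, 9.274656295776367), 57.46807098388672) [313 181] [327 191]
```

View pics/w_book.png

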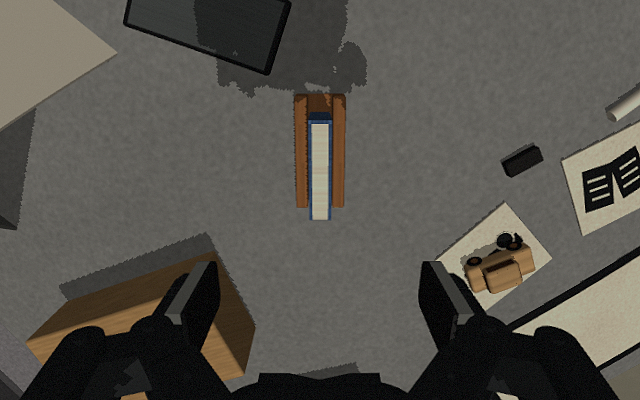

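step_arm(commands="1 0 0 4 0 0 0;1 0 0 8 0 0 0;1 0 0 9 0 0 0;1 0 0 9 0 0 0;1 0 0 9 0 0 0")

```text
time_s: 20.5
eef_pos: [434.0, -347.4, 154.7]
ee_rot: [0.001, 0.277, 0.961, -0.0]
force: [0.4, -0.8, 0.9]
grip_width: 1.001
grip_force: 0.0
```

```bash
python3 - <<'E'
from h import *
import pickle
tv();im,m=snap('wrist','w_book2')
d=trace('wrist','book')[0];print(d['score'],d['rect'])
for z in (66,71,76):
  w,q=rect(m,d['mask'],z);print(z,np.round(q[0],1),np.round(q[1],1),q[2])
cv2.imwrite('pics/w_book2c.png',cv2.resize(im[60:360,200:440,::-1],None,fx=2,fy=2))
E
```

```text
t 20.5 tcp [ 434.  -347.4  154.7] toolx [-0.846  0.533 -0.001] yaw_y 57.8 q [-0.89  0.47  1.53  0.    1.14 -1.89] F [ 0.4 -0.8  0.9] w 1.001 gf 0.0
0.89 [319.9, 195.8, 33.5, 150.3]
66 [ 431.9 -344.3] [ 21.2 101.6] 57.75759506225586
71 [ 430.3 -343.3] [20.7 99.2] 57.75759506225586
76 [ 428.8 -342.3] [20.2 96.8] 57.75761032104492
```

View pics/w_book2c.png

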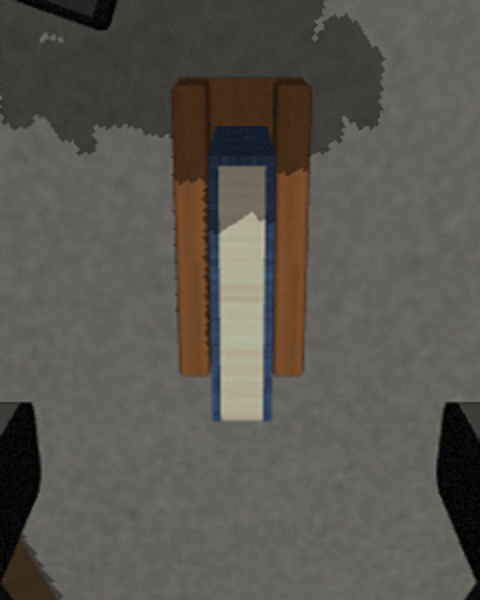

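```bash
python3 - <<'E'
from h import *
m=cm('wrist')
a,b=onz(m,(320.5,138.5),71),onz(m,(320.5,270),71);print(a,b,np.linalg.norm(a-b),(a+b)/2)
c=(a+b)/2;c[2]=58;print(tool(c))
E
```

```text
[ 397.43015835 -322.41476521   71.        ] [ 473.66773364 -370.15529299   71.        ] 89.95179752808463 [ 435.54894599 -346.2850291    71.        ]
[0.01011755 0.21061731 9.76757161]
```

step_arm(commands="1 0 0.2 4 0 0 0;1 0 0.2 8 0 0 0;1 0 0.2 9.7 0 0 0;1 0 0.2 9.7 0 0 0;1 0 0.2 9.7 0 0 0")

```text
time_s: 21.02
eef_pos: [435.2, -346.0, 57.8]
ee_rot: [0.001, 0.277, 0.961, -0.001]
force: [-0.1, -0.6, -0.1]
grip_width: 0.996
grip_force: 0.0
```

step_arm(commands="0.1 0 0 0 0 0 0;0.1 0 0 0 0 0 0;0.1 0 0 0 0 0 0;0.1 0 0 0 0 0 0;0.1 0 0 0 0 0 0;0.1 0 0 0 0 0 0;0.1 0 0 0 0 0 0;0.1 0 0 0 0 0 0;0.1 0 0 0 0 0 0;0.1 0 0 0 0 0 0;0.1 0 0 0 0 0 0", newtons=50)

```text
time_s: 21.93
eef_pos: [434.7, -345.4, 56.8]
ee_rot: [0.0, 0.277, 0.961, -0.0]
force: [-0.0, 0.7, 6.5]
grip_width: 0.229
grip_force: 51.4
```

step_arm(commands="0.1 0 0 -1 0 0 0;0.1 0 0 -2.5 0 0 0;0.1 0 0 -5 0 0 0;0.1 0 0 -8 0 0 0;0.1 0 0 -11 0 0 0;0.1 0 0 -12 0 0 0;0.1 0 0 -12 0 0 0")

```text
time_s: 22.52
eef_pos: [435.2, -345.9, 178.9]
ee_rot: [0.002, 0.277, 0.961, -0.001]
force: [-0.3, 0.2, -1.7]
grip_width: 0.221
grip_force: 50.7
```

step_arm(commands="0.1 -0.3 4 0 0 0 0;0.1 -0.6 8 0 0 0 0;0.1 -1 12 0 0 0 0;0.1 -1.3 16 0 0 0 0;0.1 -1.6 20 0 0 0 0;0.1 -1.9 24 0 0 0 0;0.1 -2.2 28 0 0 0 0;0.1 -2.5 31.5 0 0 0 0;0.1 -2.7 33.3 0 0 0 0;0.1 -2.7 33.3 0 0 0 0;0.1 -2.7 33.3 0 0 0 0;0.1 -2.7 33.3 0 0 0 0")

```text
time_s: 23.52
eef_pos: [634.1, -78.3, 174.8]
ee_rot: [-0.001, 0.277, 0.961, -0.0]
force: [0.2, -0.6, -1.8]
grip_width: 0.226
grip_force: 50.7
```

```bash
python3 - <<'E'
from h import *
tv();im,m=snap('wrist','w_book3')
for d in trace('wrist','card_book')[:1]:
    w,q=rect(m,d['mask'],4);print('card',d['score'],np.round(q[0],1),np.round(q[1],1),q[2],d['rect'])
E
```

```text
t 23.5167 tcp [634.1 -78.3 174.8] toolx [-0.846  0.533  0.002] yaw_y 57.8 q [-0.31  0.62  1.22 -0.    1.3  -1.31] F [ 0.2 -0.6 -1.8] w 0.226 gf 50.7
card 0.71 [635.4 -75.8] [104.6 104.5] 85.3841323852539 [321.3, 161.4, 159.2, 137.4]
```

View pics/w_book3.png

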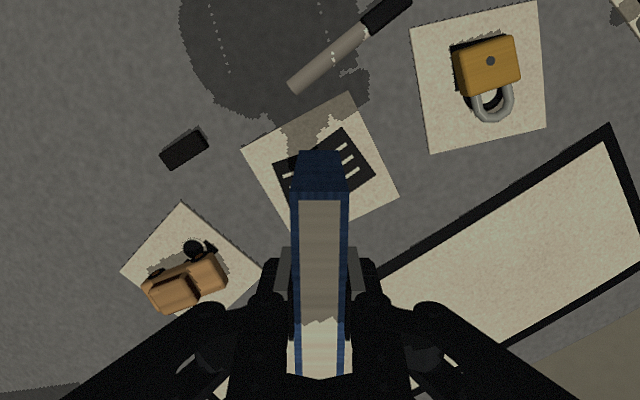

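step_arm(commands="0.1 0 0.1 4 0 0 0;0.1 0 0.1 8 0 0 0;0.1 0 0.1 10.8 0 0 0;0.1 0 0.1 11.6 0 0 0;0.1 0 0.1 11.8 0 0 0;0.1 0 0.1 11.8 0 0 0;0.1 0 0.1 11.8 0 0 0")

```text
time_s: 24.2
eef_pos: [635.9, -77.6, 59.6]
ee_rot: [0.001, 0.278, 0.961, -0.0]
force: [0.1, -0.5, -1.5]
grip_width: 0.226
grip_force: 50.6
```

step_arm(commands="0.1 0 0 0.1 0 0 0;0.1 0 0 0.2 0 0 0;0.1 0 0 0.2 0 0 0")

```text
time_s: 24.45
eef_pos: [635.4, -77.1, 56.6]
ee_rot: [0.0, 0.277, 0.961, 0.0]
force: [-0.9, -0.2, -1.4]
grip_width: 0.225
grip_force: 50.6
```

step_arm(commands="0.1 0 0 0.1 0 0 0;0.1 0 0 0.1 0 0 0;0.1 0 0 0.1 0 0 0")

```text
time_s: 24.7
eef_pos: [635.6, -77.0, 55.8]
ee_rot: [0.0, 0.277, 0.961, -0.0]
force: [-2.2, 0.5, 3.4]
grip_width: 0.227
grip_force: 51.1
```

Contact. Release gently, rise straight up, and retreat.

step_arm(commands="0.3 0 0 0 0 0 0;0.4 0 0 0 0 0 0;0.6 0 0 0 0 0 0;1 0 0 0 0 0 0;1 0 0 0 0 0 0;1 0 0 0 0 0 0;1 0 0 -4 0 0 0;1 0 0 -8 0 0 0;1 0 0 -12 0 0 0;1 0 0 -16 0 0 0;1 4 0 -19 0 0 0;1 8 0 -19 0 0 0;1 12 0 -19 0 0 0;1 16 0 -19 0 0 0;1 20 0 -19 0 0 0;1 24 0 -19 0 0 0;1 24 0 -19 0 0 0;1 24 0 -19 0 0 0")

```text
time_s: 26.2
eef_pos: [431.4, 51.6, 246.0]
ee_rot: [0.001, 0.276, 0.961, 0.0]
force: [0.7, 0.1, 0.2]
grip_width: 0.998
grip_force: 0.0
```

```bash
python3 - <<'E'
from h import *
tv();im,mt=snap('top');im2,m2=snap('scene','scene_end')
for n,m in (('top',mt),('scene',m2)):
  for l,z in dict(mug=33,padlock=14,car=22,book=37,tape=10).items():
    for d in trace(n,l)[:1]:
      w,q=rect(m,d['mask'],z);print(n,l,round(d['score'],2),np.round(q[0],1),np.round(q[1],1),round(q[2]))
a=im[70:270,130:450,::-1];b=im2[120:320,140:460,::-1]
cv2.imwrite('pics/end.png',cv2.resize(np.vstack([a,b]),None,fx=1.5,fy=1.5,interpolation=cv2.INTER_CUBIC))
E
```

```text
t 26.2 tcp [431.4  51.6 246. ] toolx [-0.847  0.531 -0.001] yaw_y 57.9 q [-0.15  0.11  1.75 -0.    1.27 -1.16] F [0.7 0.1 0.2] w 0.998 gf 0.0
top mug 0.88 [660.4 247.4] [75.4 80.9] 45
top padlock 0.93 [641.3  75.2] [44.7 64.5] 78
top car 0.95 [ 652.9 -241.1] [78.9 37.7] 85
top book 0.71 [636.9 -78.4] [ 22.2 104.5] 59
top tape 0.41 [438.3 194.6] [11.8 36.5] 78
scene mug 0.71 [641.7 252.3] [105.6 116.1] 58
scene padlock 0.76 [635.1  74.8] [52.3 73.2] 79
scene car 0.62 [ 654. -240.] [98.5 60.2] 76
scene book 0.79 [630.7 -84.6] [142.5  89.2] 29
scene tape 0.71 [432.8 170.8] [77.6 54.7] 14
```

View pics/end.png

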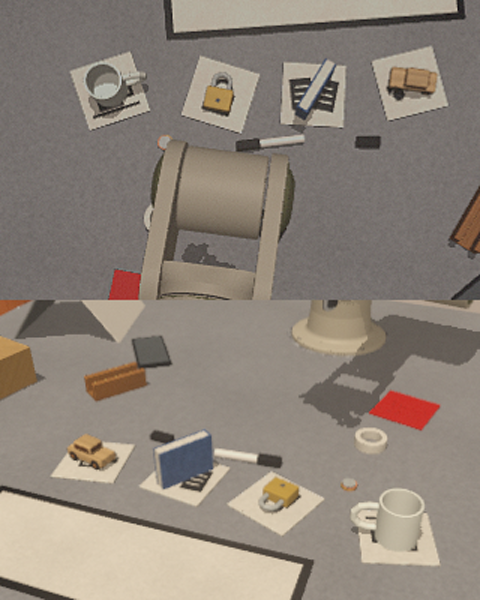

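```bash
python3 -c "
from rig import *
print(finish_job())"
```

```text
the job is handed in; nothing more can be done
None
```

The mug, padlock, car and book are each standing or lying as asked on the middle of their own cards, to within a few millimetres in the last pictures; the tape was left alone and the job was handed in at about 26 s, with no verdict returned.

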